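# Reset the desk power box under its push-latch cover

### The job

The power box on the desk has tripped. Press its grey cover down and let go so that it pops open all the way, press the red reset button inside fully in and let it come back out, then push the cover over and down until it latches shut again and stays shut by itself. Use only the outside of the fingers: leave the box standing where it is, do not pick anything up, and do not disturb the tub, the flask or the calculator.

Things in the scene. Friction and masses are not known exactly. Their poses are not given: they have to be found in the camera images.
- box: Dark desk power box, loose, about 1.8 kg. Origin on its underside, z up; it spans x -45 to +51, y -71 to +71 mm. Its -x side (sockets, cover's free edge) faces the robot within 30 deg. Side cheeks (5 mm thick) are 74 mm high, front and rear walls 56, the deck inside 50; a grey latch housing on the deck (x -38 to -12, y -61 to -11) is 59 high. No loose thing stands within 200 mm behind it (+x)
- hinge (a point): Middle of the cover's hinge axis, fixed on the box at x +35, y 0, z 60 mm of its frame, on the side away from the robot. The axis runs along the box's y; the point's axes are parallel to the box's
- cover (a joint): Cover angle, rad: 0 latched, top level, 75 mm above the desk; -0.16 pressed to its stop, dot 9 mm lower; 1.35 open, almost upright. Opening spring 0.15 N m shut, 0.07 open. Pressed past -0.13 and released it swings up in about 1 s if it was latched, latches at 0 if it was open; pushed less, it does neither: go to the stop. 2 to 5 N at the dot, up to 9 N when fast, solid at the stop
- press_spot (a point): Middle of the green dot, 20 mm across, on the cover's outer face; moves with the cover, z axis = outward normal. The cover is a grey plate 126 mm wide (y). In the cover's frame (origin on the hinge axis, parallel to the box at angle 0, far end rising as it opens) the plate spans x -78 to -2 and z 10 to 15 mm; the dot is at x -56, y 0, z 15
- cover_edge (a point): Middle of the cover's free edge, on its outer face: in the cover's frame x -78, y 0, z 15 mm. Fully open, the cover must be pushed from behind (its outer face, away from the robot) over towards the robot and down
- button_top (a point): Centre of the top of the red round reset button, 22 mm across, in a yellow collar, under the cover; it can be reached only while the cover is open. Out, its top is 60 mm above the desk, at x -19, y +22 mm in the box frame; it moves straight down
- button (a joint): How far the reset button is pressed in, m: 0 = out, 0.006 = fully in. Spring return, 1.4 N at first to 4 N fully in
- tub: Bystander: white tub with an orange cap, 90 mm across, 130 mm high, loose, beside the box. Origin at its underside
- flask: Bystander: blue flask with a black cap, 66 mm across, 190 mm high, loose, on the other side of the box. Origin at its underside
- calculator: Bystander: black desk calculator, 150 x 105 x 25 mm, loose, in front of the box on the robot's side. Origin at its underside

How it is judged:
By the outcome, as a careful person would: the job done as asked, in the order asked, and still so for the second after the job is handed in, with the robot touching nothing.
It also fails if it takes over 48 s, if anything falls off the work surface, if the arm or the gripper's body presses on something with over 40 N, if the wrist force passes 120 N, or if a joint passes its speed limit or range.

### The arm

A 7-joint arm with a two-finger parallel gripper is mounted at the origin on the work surface. World frame = base frame: x ahead of the robot, y to its left, z up, the work surface at z = 0. Lengths are in m, angles in rad, forces in N, time in s.
With the tool pointing down it reaches from about 0.425 to 0.875 m from the base axis. Payload 4.7 kg.
Tool frame: the origin (TCP) lies midway between the tips of the shut fingers; the grasp point (between the pads) lies 19 mm behind it (tcp_to_grasp is the distance from the TCP to the grasp point, in m); x points along the fingers, y is the direction in which the jaws open and shut, and the axes are right-handed (so a half turn about x gives the same grasp; the last joint's range is limited). The gripper opens to 87 mm and grips with 3 to 60 N. Pads are 19 mm wide; open, the fingers measure 117 mm over their backs; the gripper's body (75 mm by 190 mm) begins 51 mm behind the grasp point.
Start: joints at [1.341, 0.321, -0.07, 1.45, 0.023, 1.371, -0.057], TCP at [0.157, -0.631, 0.223] pointing down, gripper open.
Joint ranges: [-2.86, 2.86], [-0.3, 2.09], [-1.38, 1.24], [0.06, 2.45], [-1.56, 4.7], [0.09, 2.05], [-2.69, 2.69]. Speed limits (rad/s): [2.57, 2.57, 3.14, 3.14, 3.14, 3.14, 3.14].

### API

Orientations are given as a unit quaternion [w, x, y, z].
In Python, from workcell import * gives the robot as it stands. Calls block until the motion is done:
- goto(position, orientation): joint-space move of the TCP to a pose.
- line_to(position, rot=None, feed=0.15): straight line of the TCP; rot=None keeps the orientation; feed is the mean speed in m/s.
- movej(angles): joint-space move.
- gripper_to(opening, force=None): finger opening in m; force is the grip in N (None keeps the last); returns when the fingers have stopped.
- dwell(seconds).
- solve_ik(position, orientation): joint angles nearest the present ones, or None.
- snapshot(name): name is "side" or "top" or "wrist"; returns (picture, depth): 480x640x3 uint8, red, green, blue; 480x640 float32, m along the optical axis (not along the pixel's ray), 0 where there is no reading.
- get_calibration(name): a dict with "mtx" (3x3 intrinsics, pixels), "cam_to_world" (4x4, takes a point from camera to world coordinates); the wrist camera has in their place "mount" (4x4, takes a point from camera to tool coordinates, whose origin is the TCP and whose axes are the tool frame's). Camera axes: x right, y up, looking along -z (the intrinsics and any distortion apply to the point x, -y, -z); pixel columns grow to the right and rows downward; lengths in m; the calibration is good to about 2 mm. The wrist camera is an equidistant fisheye: a pixel r from the principal point sees the ray r / f radians off the axis. A picture is of the moment at which its call begins: read the wrist's pose just before it. get_calibration takes no time and is no camera call.
A pose or a line that the arm cannot do raises IKError and nothing moves.
- close_job(): hands the job in, once; it reports no verdict.
Trained networks look in the newest picture that a camera, given by its name, has taken for a name from the list of things; names that differ only in an ending like _2 or _b are one class to them, and where a whole thing is asked for, a point or a joint stands for the part that bears it (a point fixed in the world has none). Each returns a list of dicts, best first, with "score" (0 to 1); they miss things now and then, are a little off and sometimes report something else, mostly with a low value. They report only what shows in the picture. A call takes as long as a camera call.
- boxes_of(camera, thing): "rect" ([left, top, right, bottom] in pixels, round what is visible of it).
- regions_of(camera, thing): "mask" (480x640 bool, what is visible of it) and "rect" ([left, top, right, bottom] in pixels, round what is visible of it).
Readings, each from a call of its own:
- read_clock(): time.
- read_joint_positions(): joint angles.
- read_joint_vel(): joint speeds.
- read_joint_efforts(): joint torques, N m.
- read_ee_pos(): TCP position.
- read_ee_rot(): TCP orientation.
- read_wrist_force(): force on the tool from outside, world axes, zero at the start.
- read_ft_torque(): the same for the moment, N m.
- read_gripper_width(): finger opening in m.
Only numpy, scipy, OpenCV 4.12 (cv2) and the standard library are available. Lean on these libraries where they do the work, as an engineer would, in place of code of your own. Each camera call takes 0.05 s, during which the arm holds its last target.

## Working session

There is one attempt and no reset: what is moved stays moved. The work goes in short steps, each a Python script; the robot and the scene stay as the last script left them, time stands still between calls to the robot, and variables do not carry over. Pictures are saved under pics/ and viewed, and the job is handed in when it is done.

```bash
ls; mkdir -p pics; python3 - <<'E'
from workcell import *
import cv2,numpy as np
print(read_clock(),read_ee_pos(),read_ee_rot(),read_gripper_width(),read_wrist_force())
for n in ["side","top"]:
    p,d=snapshot(n); cv2.imwrite(f"pics/{n}0.png",p[:,:,::-1]); np.savez(f"pics/{n}0.npz",p=p,d=d)
    c=get_calibration(n); print(n,c)
    for t in ["box","press_spot","tub","flask","calculator"]:
        r=boxes_of(n,t); print(t,[(np.round(x["rect"]),round(x["score"],2)) for x in r[:2]])
print(get_calibration("wrist"))
print(read_clock())
E
```

```text
pics
0.0 [ 0.15672853 -0.63025885  0.22147071] [-0.08534118 -0.70173631 -0.08665208  0.70197896] 0.08711184194680943 [-0.16577236 -0.41844269  0.07184767]
side {'mtx': array([[615.15714278,   0.        , 317.63597239],
       [  0.        , 615.15714278, 234.1454315 ],
       [  0.        ,   0.        ,   1.        ]]), 'cam_to_world': array([[-0.8306596 ,  0.31283589, -0.46058478, -0.02745286],
       [-0.55627627, -0.43109547,  0.71043185,  0.87928863],
       [ 0.02369257,  0.84633942,  0.53211677,  0.6819724 ],
       [ 0.        ,  0.        ,  0.        ,  1.        ]])}
box [(array([173., 225., 269., 304.]), 0.67)]
press_spot [(array([184., 230., 266., 270.]), 0.82)]
tub [(array([311., 192., 360., 271.]), 0.7)]
flask [(array([ 94., 209., 142., 322.]), 0.63), (array([312., 191., 359., 270.]), 0.38)]
calculator [(array([222., 302., 333., 384.]), 0.8), (array([184., 232., 264., 272.]), 0.48)]
top {'mtx': array([[589.96791979,   0.        , 320.04549921],
       [  0.        , 589.96791979, 227.70384995],
       [  0.        ,   0.        ,   1.        ]]), 'cam_to_world': array(
[... 301 characters left out ...]
ay([190., 128., 276., 203.]), 0.9)]
tub [(array([318., 210., 372., 263.]), 0.87)]
flask [(array([111.,  82., 170., 140.]), 0.57)]
calculator [(array([151., 220., 236., 320.]), 0.72)]
{'mtx': array([[371.64829954,   0.        , 317.76164606],
       [  0.        , 371.64829954, 240.86169858],
       [  0.        ,   0.        ,   1.        ]]), 'mount': array([[ 1.43175222e-03,  2.89046529e-01, -9.57313979e-01,
        -1.62822778e-01],
       [ 9.99998389e-01, -1.44996575e-03,  1.05779542e-03,
         8.76623986e-04],
       [-1.08232039e-03, -9.57313952e-01, -2.89048139e-01,
        -7.91212218e-02],
       [ 0.00000000e+00,  0.00000000e+00,  0.00000000e+00,
         1.00000000e+00]])}
0.6
```

View pics/top0.png

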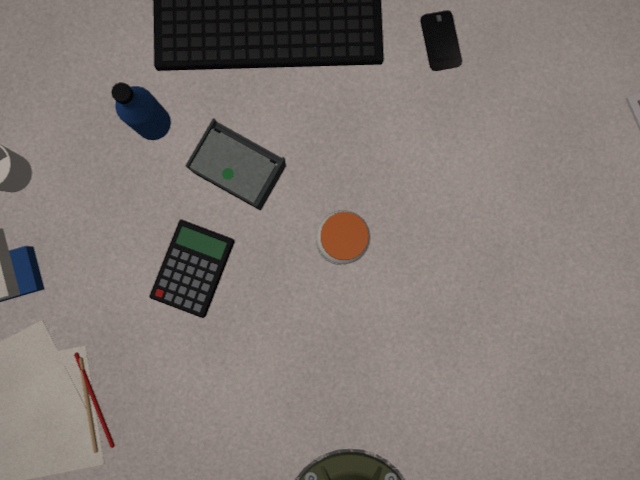

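View pics/side0.png

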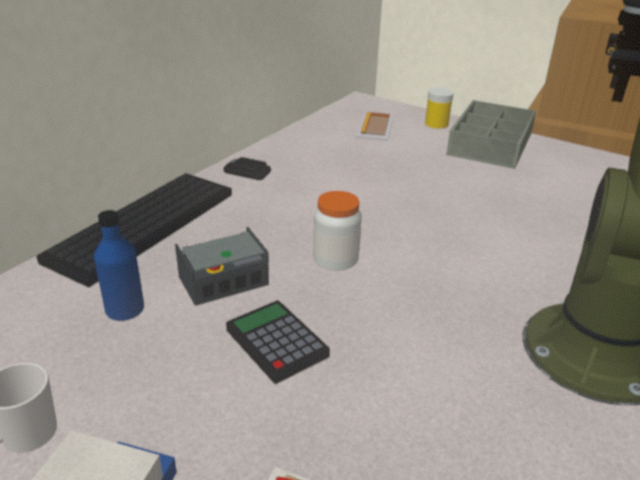

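```bash
cat > h.py <<'E'
import numpy as np,cv2
def deproj(cal,u,v,d):
    K=cal["mtx"];x=(u-K[0,2])/K[0,0]*d;y=(v-K[1,2])/K[1,1]*d
    P=np.stack([x,-y,-d,np.ones_like(d)],-1); return (P@cal["cam_to_world"].T)[...,:3]
def ray(cal,u,v):
    K=cal["mtx"];T=cal["cam_to_world"]
    r=T[:3,:3]@np.array([(u-K[0,2])/K[0,0],-(v-K[1,2])/K[1,1],-1.]); return T[:3,3],r
def tri(rs):
    A=np.zeros((3,3));b=np.zeros(3)
    for o,r in rs:
        r=r/np.linalg.norm(r);M=np.eye(3)-np.outer(r,r);A+=M;b+=M@o
    X=np.linalg.solve(A,b)
    return X,[np.linalg.norm(np.cross(X-o,r/np.linalg.norm(r))) for o,r in rs]
E
python3 - <<'E'
from workcell import *
from h import *
rs=[];
for n in ["side","top"]:
    f=np.load(f"pics/{n}0.npz");p,d=f["p"],f["d"];c=get_calibration(n)
    V,U=np.mgrid[:480,:640].astype(float); X=deproj(c,U,V,d.astype(float))
    hsv=cv2.cvtColor(p,cv2.COLOR_RGB2HSV)
    r0=dict(side=(210,240,245,265),top=(215,160,245,190))[n]
    m=np.zeros((480,640),bool);m[r0[1]:r0[3],r0[0]:r0[2]]=1
    m&=(hsv[...,0]>45)&(hsv[...,0]<80)&(hsv[...,1]>110)
    u,v=U[m].mean(),V[m].mean();print(n,"dot",m.sum(),u,v,X[m].mean(0)); rs.append(ray(c,u,v))
    # box points by height
    b=dict(side=(165,215,280,310),top=(180,115,295,215))[n]
    w=np.zeros((480,640),bool);w[b[1]:b[3],b[0]:b[2]]=1;w&=d>0
    P=X[w]; 
    print("desk z", np.median(X[:,:,2][w&(X[:,:,2]<.02)]))
    S=P[P[:,2]>.045]; rect=cv2.minAreaRect(S[:,:2].astype(np.float32)*1000);print("box>45",rect,len(S))
    S=P[(P[:,2]>.06)]; print("z>60",cv2.minAreaRect(S[:,:2].astype(np.float32)*1000),np.median(S[:,2]))
    for t,b in dict(tub=dict(side=(311,185,362,240),top=(310,205,375,268))[n:=n] if 0 else dict(side=(311,192,360,271),top=(318,210,372,263))[n],flask=dict(side=(94,205,142,322),top=(109,80,172,142))[n],calc=dict(side=(222,302,333,384),top=(148,218,238,320))[n]).items() if False else [("tub",dict(side=(311,192,360,271),top=(318,210,372,263))[n]),("flask",dict(side=(94,205,142,322),top=(109,80,172,142))[n]),("calc",dict(side=(222,302,333,384),top=(148,218,238,320))[n])]:
        Q=X[b[1]:b[3],b[0]:b[2]].reshape(-1,3);Q=Q[(Q[:,2]>.015)&(Q[:,2]<.3)]
        print(t,Q.min(0).round(3),Q.max(0).round(3))
print(tri(rs))
E
```

```text
side dot 38 225.71052631578948 253.81578947368422 [0.5915405  0.21848956 0.07589835]
desk z 0.0005230545840169132
box>45 ((610.9751586914062, 208.5322265625), (143.8185272216797, 100.91685485839844), 60.94118118286133) 3275
z>60 ((611.4974365234375, 208.3868408203125), (143.28343200683594, 99.89810180664062), 61.72119903564453) 0.07498563644998119
tub [ 0.438 -0.016  0.015] [0.525 0.072 0.134]
flask [0.659 0.126 0.015] [0.943 0.403 0.193]
calc [0.344 0.217 0.015] [0.517 0.361 0.03 ]
top dot 87 227.55172413793105 173.4712643678161 [0.5924052  0.21944888 0.07571501]
desk z 0.000289749843881415
box>45 ((613.9197998046875, 207.22853088378906), (142.79696655273438, 96.56449127197266), 61.53818130493164) 4677
z>60 ((613.666015625, 207.41519165039062), (142.7043914794922, 95.90764617919922), 61.55178451538086) 0.07495099938131411
tub [ 0.444 -0.022  0.027] [0.531 0.065 0.135]
flask [0.664 0.334 0.015] [0.728 0.398 0.196]
calc [0.345 0.213 0.015] [0.518 0.359 0.033]
(array([0.59182443, 0.21903104, 0.07620714]), [np.float64(0.0005933848194786203), np.float64(0.0005933848194786621)])
```

```bash
cat >> h.py <<'E'
from scipy.spatial.transform import Rotation as Ro
yaw=-np.deg2rad(28.45); O=np.array([0.6108,0.2089,0])
bx=np.array([np.cos(yaw),np.sin(yaw),0]);by=np.array([-bx[1],bx[0],0])
def W(x,y,z): return list(O+(bx*x+by*y)*1e-3+np.array([0,0,z*1e-3]))
def Q(tilt=0):  # tilt deg: fingers lean forward (+bx)
    R=np.stack([[0,0,-1.],by,bx],1); q=(Ro.from_rotvec(-by*np.deg2rad(tilt))*Ro.from_matrix(R)).as_quat(); return [q[3],q[0],q[1],q[2]]
def B(p): d=np.array(p)-O; return np.round(np.array([d@bx,d@by,d[2]])*1000,1)
E
python3 - <<'E'
from workcell import *
from h import *
print(read_clock(),solve_ik(W(-21,0,130),Q()))
gripper_to(0.0)
p=read_ee_pos(); line_to([p[0],p[1],0.30],feed=.3)
print(read_clock())
goto(W(-21,0,220),Q()); print(read_clock(),B(read_ee_pos()),read_ee_rot(),Q(),read_gripper_width(),read_wrist_force())
T=read_ee_pos(),read_ee_rot()
p,d=snapshot("wrist");cv2.imwrite("pics/w1.png",p[:,:,::-1]);np.savez("pics/w1.npz",p=p,d=d,t=T[0],q=T[1])
E
```

```text
0.6 [ 0.46577706  0.65778155 -1.21547473  1.58512349  0.62873101  1.34487564
  0.24622607]
2.5333
5.875 [-20.   -0.8 220. ] [ 0.68533378  0.17427728  0.6851898  -0.17452788] [np.float64(0.6854256300926176), np.float64(0.1737576059116211), np.float64(0.6854256300926176), np.float64(-0.1737576059116211)] 0.0005183364856826097 [ 0.53197461 -0.26481441 -0.64264027]
```

View pics/w1.png

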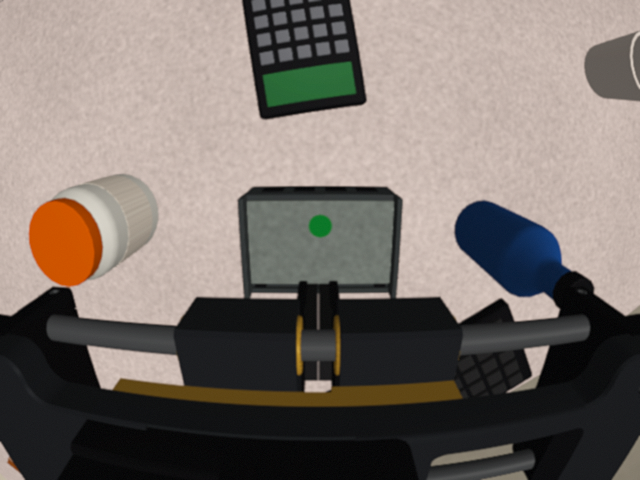

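The wrist view shows the box square to the tool, with the dot at (320,226) in line with the fingers. The tub on the left and the flask on the right are both clear. Next I press the cover.

```bash
python3 - <<'E'
from workcell import *
from h import *
line_to(W(-21,0,82),feed=.2)
f0=np.array(read_wrist_force());print(f0)
for z in [76,74,72,70,69,68,67,66,65,64]:
    line_to(W(-21,0,z),feed=.03)
    f=np.array(read_wrist_force())-f0;print(z,B(read_ee_pos()),f.round(1))
    if f[2]>10: break
print(read_clock())
line_to(W(-24,0,95),feed=.25)
line_to(W(-50,0,230),feed=.35)
print(read_clock()); dwell(.5)
p,d=snapshot("side");cv2.imwrite("pics/s2.png",cv2.resize(p[180:330,140:390,::-1],None,fx=3,fy=3));np.savez("pics/s2.npz",p=p,d=d)
p,d=snapshot("top");cv2.imwrite("pics/t2.png",cv2.resize(p[80:260,100:340,::-1],None,fx=3,fy=3));np.savez("pics/t2.npz",p=p,d=d)
print(read_clock())
E
```

```text
[-0.1787118  -0.14315132  0.08888956]
76 [-20.9   0.1  76.3] [-0.4  0.  -0.7]
74 [-20.9   0.4  74.5] [-0.1 -0.7  2.9]
72 [-21.4   0.4  72.1] [-1.3  1.6  3.1]
70 [-21.6   0.4  69.9] [-1.1  2.1  2.9]
69 [-21.5   0.3  68.9] [-2.1  2.   3.7]
68 [-21.2   0.2  67.9] [-2.8  3.3  3.1]
67 [-21.2   0.2  67.6] [-4.   2.5  7.1]
66 [-21.2   0.3  67.3] [-5.1  3.5 10.2]
8.8667
9.675
10.275
```

View pics/s2.png

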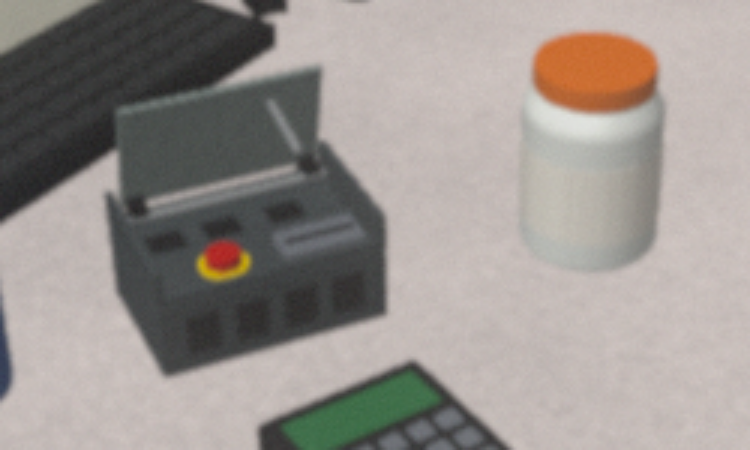

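View pics/t2.png

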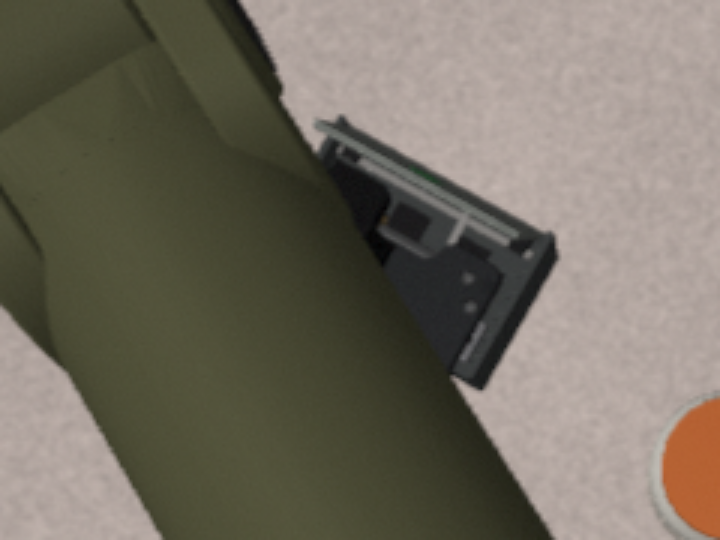

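```bash
python3 - <<'E'
from workcell import *
from h import *
f=np.load("pics/s2.npz");p,d=f["p"],f["d"];c=get_calibration("side")
V,U=np.mgrid[:480,:640].astype(float); X=deproj(c,U,V,d.astype(float))
h=cv2.cvtColor(p,cv2.COLOR_RGB2HSV);m=((h[...,0]<6)|(h[...,0]>174))&(h[...,1]>150)
m[:255]=0;m[275:]=0;m[:,:200]=0;m[:,230:]=0
print(m.sum(),B(X[m].mean(0)), U[m].mean(),V[m].mean())
o,r=ray(c,U[m].mean(),V[m].mean()); print(B(o+r*(.058-o[2])/r[2]))
T=read_ee_pos(),read_ee_rot()
p,d=snapshot("wrist");cv2.imwrite("pics/w3.png",p[:,:,::-1]);print(B(T[0]))
c=get_calibration("wrist");K=c["mtx"]
h=cv2.cvtColor(p,cv2.COLOR_RGB2HSV);m=((h[...,0]<6)|(h[...,0]>174))&(h[...,1]>150)
n,l,s,ce=cv2.connectedComponentsWithStats(m.astype(np.uint8))
q=T[1];Rt=Ro.from_quat([q[1],q[2],q[3],q[0]]).as_matrix()
for i in range(1,n):
    if s[i,4]>60:
        x,y=ce[i][0]-K[0,2],ce[i][1]-K[1,2];rr=np.hypot(x,y);a=rr/K[0,0]
        v=np.array([np.sin(a)*x/rr,-np.sin(a)*y/rr,-np.cos(a)])
        M=c["mount"];ow=Rt@M[:3,3]+T[0];rw=Rt@M[:3,:3]@v
        print(s[i],ce[i],B(ow+rw*(.06-ow[2])/rw[2]), "tri",B(tri([(o,r),(ow,rw)])[0]))
E
```

```text
72 [-33.   25.6  68.6] 213.86111111111111 264.4583333333333
[-18.5  21.2  58. ]
[-50.   -0.  229.8]
[321   0  16  14 197] [328.50253807   6.37563452] [-246.5    8.8   60. ] tri [-194.4   38.8  181.1]
[332 241  20  20 311] [341.89067524 250.49517685] [-19.7  22.3  60. ] tri [-19.6  22.   59. ]
```

View pics/w3.png

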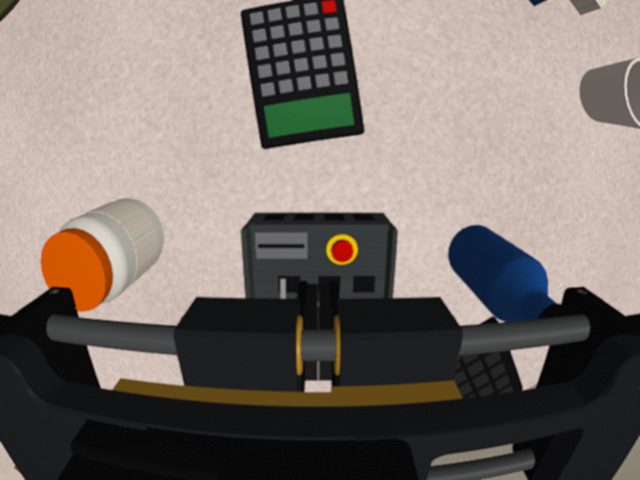

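```bash
python3 - <<'E'
from workcell import *
from h import *
X,Y=-20,21
q=Q(8)
goto(W(X-6,Y,130),q) if False else line_to(W(X-10,Y,130),rot=q,feed=.25)
line_to(W(X,Y,68),feed=.15)
f0=np.array(read_wrist_force());print(read_clock(),B(read_ee_pos()),f0)
for z in [62,60,58,56,55,54,53,52,51]:
    line_to(W(X,Y,z),feed=.04)
    f=np.array(read_wrist_force())-f0;print(z,B(read_ee_pos()),f.round(1))
    if f[2]>11: break
dwell(.15)
p,d=snapshot("side");cv2.imwrite("pics/s4.png",cv2.resize(p[180:330,140:390,::-1],None,fx=3,fy=3))
print(np.array(read_wrist_force())-f0)
line_to(W(X,Y,68),feed=.1)
line_to(W(X-20,Y,140),feed=.3)
line_to(W(X-20,0,215),rot=Q(),feed=.3)
p,d=snapshot("side");cv2.imwrite("pics/s5.png",cv2.resize(p[180:330,140:390,::-1],None,fx=3,fy=3))
print(read_clock())
E
```

```text
11.4583 [-19.5  21.6  69.1] [-0.25753718 -0.37820735 -0.00890745]
62 [-20.   21.2  62.4] [0.4 0.  0. ]
60 [-19.8  21.4  60.5] [1.4 0.2 1.8]
58 [-19.8  21.4  58.3] [1.2 0.2 3. ]
56 [-19.8  21.4  56.3] [0.3 1.  3.8]
55 [-19.8  21.4  55.4] [1.7 1.6 4.1]
54 [-19.8  21.5  55.2] [-0.5  0.1  9.8]
53 [-19.7  21.5  55. ] [-3.1 -1.1 13.8]
[-2.77508994 -0.60357803 14.68006182]
14.6167
```

View pics/s4.png

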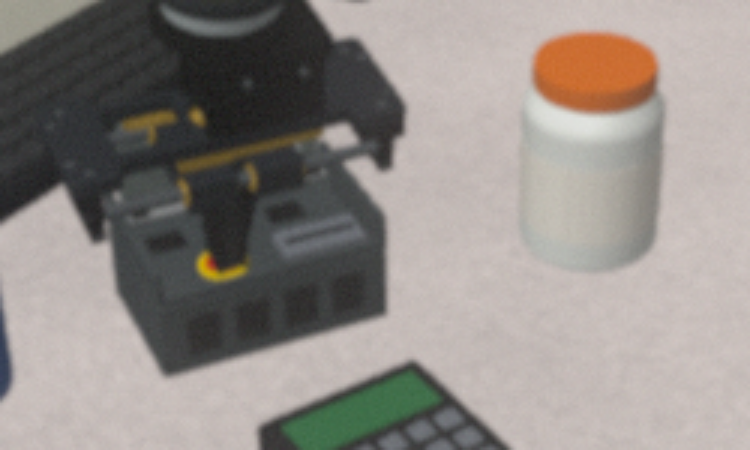

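View pics/s5.png

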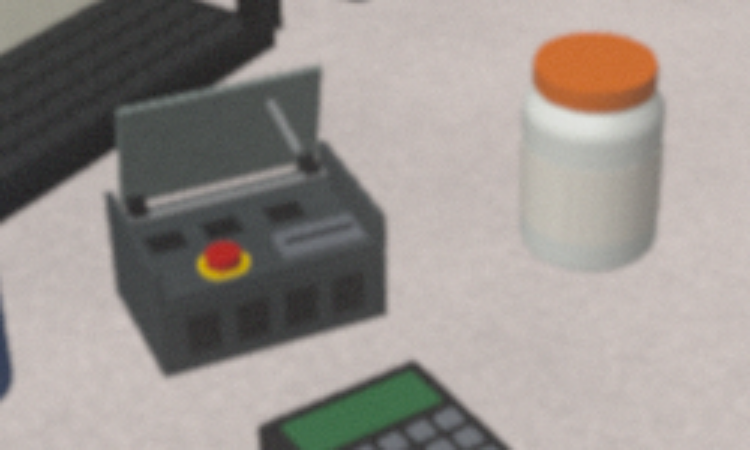

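```bash
python3 - <<'E'
from workcell import *
from h import *
def cp(th,x=-62,z=15): return 35+x*np.cos(th)+z*np.sin(th), 60-x*np.sin(th)+z*np.cos(th)
for P in [(85,0,215),(85,0,122),(45,0,122)]+[(cp(t)[0]+9.5,0,cp(t)[1]) for t in (1.,.5,0)]:
    print(P,solve_ik(W(*P),Q()) is not None)
line_to(W(85,0,215),feed=.35)
line_to(W(85,0,122),feed=.3)
f0=np.array(read_wrist_force());print(read_clock(),B(read_ee_pos()),f0)
line_to(W(56,0,122),feed=.15)
for t in [1.3,1.1,.9,.7,.5,.3,.15,.05]:
    x,z=cp(t); line_to(W(x+9.5,0,z),feed=.1)
    f=np.array(read_wrist_force())-f0;print(t,B(read_ee_pos()),f.round(1),read_clock())
    if np.linalg.norm(f)>20: break
p,d=snapshot("side");cv2.imwrite("pics/s6.png",cv2.resize(p[180:330,140:390,::-1],None,fx=3,fy=3))
E
```

```text
(85, 0, 215) True
(85, 0, 122) True
(45, 0, 122) True
(np.float64(23.62332180829378), 0, np.float64(120.27573564611168)) True
(np.float64(-2.7187357581400704), 0, np.float64(102.88812182181617)) True
(np.float64(-17.5), 0, np.float64(75.0)) True
15.5833 [ 83.1   0.7 122.1] [1.44631185 0.77129626 0.29705752]
1.3 [ 43.2   0.4 124.9] [ 0.2 -1.6  1.2] 16.2083
1.1 [ 29.7   0.2 122.2] [-1.  -1.   0.6] 16.4833
0.9 [1.720e+01 1.000e-01 1.176e+02] [ 0.1 -1.   1. ] 16.7583
0.7 [6.300e+00 1.000e-01 1.112e+02] [-0.8 -0.9  1.2] 17.0333
0.5 [ -2.9  -0.  102.7] [-0.6 -0.9  1.1] 17.3083
0.3 [-10.4  -0.   92.6] [-1.  -1.3  0.9] 17.5833
0.15 [-14.7  -0.   84. ] [-1.2 -2.   1.2] 17.8333
0.05 [-16.7   0.   78.1] [-0.5 -0.3  2.2] 18.0833
```

View pics/s6.png

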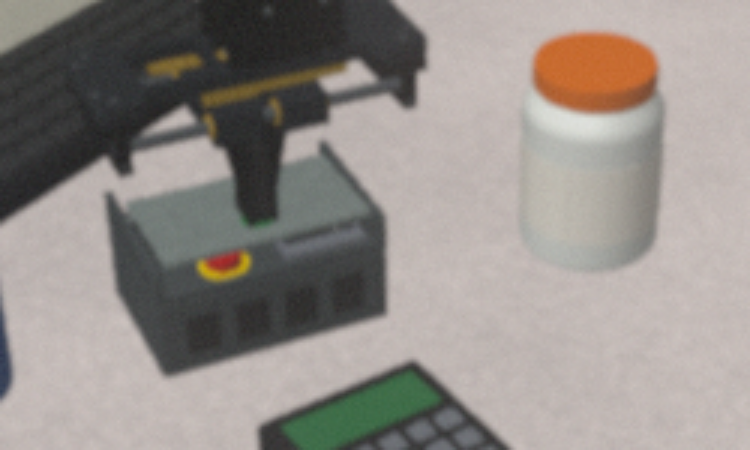

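```bash
python3 - <<'E'
from workcell import *
from h import *
line_to(W(-21,0,75),feed=.06)
f0=np.zeros(3)
for z in [73,71,69,68,67,66,65,64]:
    line_to(W(-21,0,z),feed=.03)
    f=np.array(read_wrist_force());print(z,B(read_ee_pos()),f.round(1))
    if f[2]>12: break
dwell(.2)
line_to(W(-21,0,85),feed=.03)
print(read_wrist_force()); 
line_to(W(-21,0,200),feed=.3)
goto(W(-130,0,300),Q()) if solve_ik(W(-130,0,300),Q()) is not None else None
dwell(1)
print(read_clock(),B(read_ee_pos()),read_wrist_force())
for n in ["side","top","wrist"]:
    T=read_ee_pos()
    p,d=snapshot(n);np.savez(f"pics/{n}7.npz",p=p,d=d)
    cv2.imwrite(f"pics/{n}7.png",p[:,:,::-1] if n!="side" else cv2.resize(p[180:330,140:390,::-1],None,fx=3,fy=3))
    if n!="wrist":
        c=get_calibration(n)
        V,U=np.mgrid[:480,:640].astype(float); X=deproj(c,U,V,d.astype(float)); r=X[...,2]
        BX=np.stack([(X-O)@bx,(X-O)@by],-1)*1e3
        for x0 in (-35,-20,0,20):
            m=(abs(BX[...,0]-x0)<6)&(abs(BX[...,1])<50)&(r<.2); print(n,x0,m.sum(),np.median(r[m]) if m.any() else 0)
E
```

```text
73 [-21.2   0.1  73.2] [ 1.  -0.8  4.5]
71 [-21.8   0.1  70.6] [-0.5  0.5  1.8]
69 [-22.    0.1  68.6] [-2.   0.9  1.5]
68 [-21.9   0.1  67.8] [-3.1  1.4  3.6]
67 [-21.7   0.1  67.5] [-4.6  1.   6.7]
66 [-21.8   0.2  67.2] [-6.5  1.8 10.9]
65 [-21.8   0.2  67. ] [-8.7  1.2 15.4]
[-0.13983823 -0.02319833  0.08458358]
23.325 [-130.    0.  300.] [-0.01322116 -0.40037767 -0.46138402]
side -35 449 0.07344417690428706
side -20 304 0.07493872436986637
side 0 210 0.0755251034634713
side 20 197 0.07539649484436517
top -35 409 0.07537191138909638
top -20 404 0.07547099728979723
top 0 409 0.07530696686082294
top 20 399 0.07510314574610788
```

View pics/side7.png

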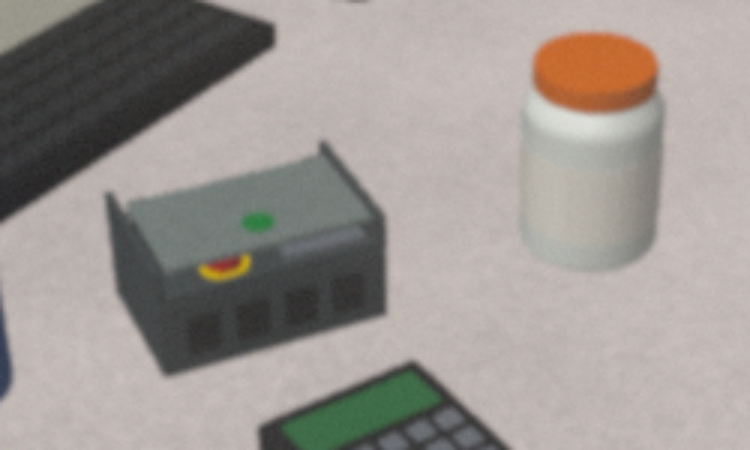

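View pics/wrist7.png

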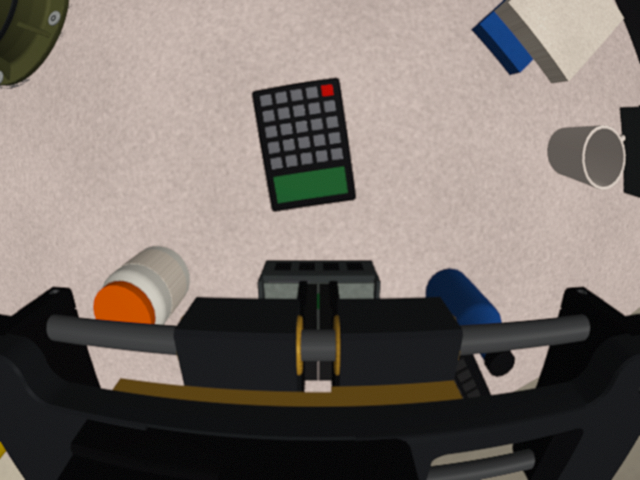

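The cover lies level at 75 mm more than a second after the arm let go. The box and bystanders look unmoved, and the arm is clear, so I'm handing in.

```bash
python3 - <<'E'
from workcell import *
import numpy as np
a=np.load("pics/side0.npz")["p"].astype(int);b=np.load("pics/side7.npz")["p"].astype(int)
print("diff",[(n,int((abs(a-b).max(2)[r[1]:r[3],r[0]:r[2]]>40).sum())) for n,r in dict(box=(165,215,280,310),tub=(305,185,365,275),flask=(90,205,145,325),calc=(218,298,337,388)).items()])
print(close_job(),read_clock())
E
```

```text
diff [('box', 0), ('tub', 0), ('flask', 0), ('calc', 0)]
the job is handed in; nothing more can be done
the job is handed in; nothing more can be done
```

The power box is reset and its cover is latched shut again; I handed the job in at about 23.5 s of the 48 s allowed, with no verdict reported back. All pushing was done with the outside of the shut fingers.

1. **Opening:** I pressed the cover at the green dot to its solid stop, at about 10 N. When I let go, it sprang fully open, which the pictures confirmed.
2. **Reset button:** I pressed it about 6 mm. The force rose along the button's spring to about 4 N, then met a solid stop at about 14 N. The next picture showed the button back out.
3. **Closing:** I pushed the cover over from behind, then pressed it to its stop at about 15 N and let go.

**Last checks:** More than a second after the arm let go, the cover measured level at 75 mm across its depth in the top view. The side view agreed to within 2 mm; its lowest reading was 73.4 mm at the free edge. Comparing the side pictures from before and after showed no change at the box, tub, flask or calculator. The robot was clear of everything. No check failed.

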